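# Set the axis wheel, then seat, back off and hold the lens retaining cap

### The arm

A 6-joint arm with a two-finger parallel gripper is mounted at the origin on the work surface. World frame = base frame: x ahead of the robot, y to its left, z up, the work surface at z = 0. Lengths are in mm, angles in rad, forces in N, time in s.
With the tool pointing down it reaches from about 275 to 1000 mm from the base axis. Payload 8.4 kg.
Tool frame: the origin (TCP) lies at the centre of the arm's flange, where the gripper is bolted on; the fingertips stand r.tip_extent ahead of it and the grasp point (between the pads) lies 155 mm ahead of it (r.tip_extent is the distance from the TCP to the fingertips, in mm); z points along the fingers, y is the direction in which the jaws open and shut (so a half turn about z gives the same grasp; the last joint's range is limited). The gripper opens to 85 mm and grips with 20 to 120 N. Pads are 22 mm wide; open, the fingers measure 114 mm over their backs; the gripper's body (76 mm by 85 mm) begins 54 mm behind the grasp point. The pads swing forward as they close: fully open they stand 13 mm farther back than shut.
Start: joints at [1.201, 0.353, 1.633, -0, 1.155, -0.002], TCP at [224.726, 583.205, 404.681] pointing down, gripper open.
Joint ranges: [-2.63, 2.63], [-0.92, 2.1], [0.06, 2.66], [-1.3, 4.44], [0, 2.69], [-3.02, 3.02]. Speed limits (rad/s): [2.22, 2.22, 2.79, 3.14, 3.14, 3.14].

### API

Orientations are given as [roll, pitch, yaw] about the fixed x, y, z axes, in that order (R = Rz(yaw) Ry(pitch) Rx(roll)).
In Python, from rig import sense, grab_frame, job, r gives the robot as it stands. The module is installed in compiled form; this text tells all that it offers.
- The arm moves only by the shell command python3 -m creep 'ROWS' [FORCE]. ROWS is JSON, a list of rows, each a list of 7 numbers: the turn, a rotation vector about the tool's x, y, z in rad, then the shift along the tool's x, y, z in mm, then the closure, from 0 (fully open) to 1 (shut). In form: [[wx, wy, wz, dx, dy, dz, fingers], ...]. A call has 1 to 10 rows; each row shifts and turns the pose as measured when the row begins, along the tool's axes as they then stand; what a row does not reach is not made up. A row lasts 1/12 s, in which the tool goes at most 41.7 mm and 7.16 degrees, less where a joint would pass 70% of its speed; a pose out of reach is approached as far as the arm can. A call with a gripper value outside its range is refused whole. The fingers move at their own pace and stop on an object; FORCE is the grip in N (left out, the last holds). Time passes only in rows, so rows that do not move let the fingers close. It gives the time, the measured TCP pose, the force and the opening at its end, in the units of the state.
- sense(): the state, without advancing time (a new reading comes with each control period).
- grab_frame(name): name is "side" or "top"; returns a dict with "color" (400x640x3 uint8, red, green, blue), "mtx" (3x3 intrinsics, pixels), "distortion" ([k1, k2, p1, p2, k3] as OpenCV has them; the pictures are not rectified), "T" (4x4, takes a point from camera to world coordinates). Camera axes: x right, y down, z forward; pixel columns grow to the right and rows downward; lengths in mm; the calibration is good to about 2 mm. A picture is of the moment at which its call begins. There is no depth.
- job.sign_off(): hands the job in, once; it reports no verdict.
The state is a dict: "clock": time; "qpos": joint angles; "qvel": joint speeds; "joint_efforts": joint torques, N m; "eef_pos": TCP position; "tcp_rot": TCP orientation; "contact_force": force on the tool from outside, world axes, zero at the start; "wrist_torque": the same for the moment, N m; "opening": opening from 0.0 (shut) to 1.0 (fully open).
Only numpy, scipy, OpenCV 4.12 (cv2) and the standard library are available. Lean on these libraries where they do the work, as an engineer would, in place of code of your own. Each camera call takes 0.05 s, during which the arm holds its last target.

### The job

First turn the chrome axis wheel counter-clockwise until the red line on it meets the red line on its dial, which brings the mounted lens to its axis. Then screw the brass knurled cap of the grey ceramic lens holder down clockwise until it bottoms out, back it off a quarter turn so that the lens is not pinched, and finish while still holding the cap there in the gripper. Leave the axis setting and the loose things on the bench as they are.

Things in the scene. Friction and masses are not known exactly. Their poses are not given: they have to be found in the camera images.
- fixture: Fixed lens fixture, aluminium base plate 110 x 260 x 12 mm, screwed to the bench. Origin at the centre of its underside, on the bench; z up. The upright axis of the chrome wheel stands at y = +75 mm, the upright axis of the ceramic lens holder and its brass cap at y = -75 mm (both x = 0). Between them lies a white gear cover, top 26 mm above the bench. Nothing on it is taller than the cap.
- axis_wheel (a joint): Angle of the chrome axis wheel (rad). 0: the red line on the wheel meets the red line on the fixed black dial (which lies at the fixture's -x side of the wheel). Grows counter-clockwise seen from above. It starts 1.7 to 2.8 rad clockwise of the mark (negative value), turns freely from -3.3 to 0.8 rad and stays where it is left (friction 0.06 N m). The mounted lens under the cap's window turns along with it.
- wheel_grip (a point): Point on the axis of the chrome wheel, 66 mm above the bench: height for the grasp. The wheel is a knurled upright round drum, 54 mm diameter, from 40 to 80 mm above the bench, over a flange of 72 mm diameter whose top is 40 mm above the bench; fingers must stay above that. Grip across the diameter from above, at any yaw.
- wheel_mark (a point): Outer end of the red line on top of the chrome wheel: 26 mm from the wheel's axis, 80 mm above the bench; turns with the wheel.
- cap_turn (a joint): Angle of the brass cap on its thread (rad). 0: bottomed out on the holder, a hard stop. Grows counter-clockwise seen from above (unscrewing), so clockwise tightens. It starts already caught on the thread at 2.6 to 4.2 rad; right-hand thread, 6 mm a turn (the cap rises 0.955 mm per rad). It stays where it is left (friction 0.05 N m). The thread ends at 6.2 rad.
- retaining_cap: Brass knurled cap with a glass window, upright and round, 46 mm diameter, 30 mm tall. Origin at the centre of its underside, on its axis, 60 mm above the bench when bottomed out; z up; turns and rises with the thread. Its black line lies along its own -x. The ceramic column beneath is narrower (40 mm diameter), down to a foot of 80 mm diameter whose top is 24 mm above the bench. Grip across the diameter from above, at any yaw.
- cap_mark (a point): Outer end of the black line on top of the cap, 23 mm from its axis, at the top edge. When the cap is bottomed out the black line points along the fixture's -x, above the orange line on the holder's foot; a quarter turn backed off it points along the fixture's -y, above the green line.
- trial_lens: Loose blue-rimmed trial lens lying flat near the fixture, 38 mm diameter, 5 mm thick, with a small tab. Origin at the centre of its underside. Bystander.
- spare_holder: Loose spare grey ceramic lens holder, foot 68 mm diameter, 48 mm tall. Origin at the centre of its underside. Bystander.
- spare_ring: Loose brass ring lying flat, 44 mm diameter, 10 mm tall. Origin at the centre of its underside. Bystander.
- drop_bottle: Loose white dropper bottle with a blue cap, 30 mm diameter, 62 mm tall. Origin at the centre of its underside. Bystander.
- lens_box: Loose grey plastic box, 70 x 50 x 22 mm. Origin at the centre of its underside. Bystander.

How it is judged (in metres and radians):
On the way, in this order (a step that is already met when the one before it is completed fails the run):
1. the axis wheel is set to its red mark (within 0.12 rad) and standing still (value of joint axis_wheel between -0.12 and 0.12 rad and velocity of joint axis_wheel between -0.1 and 0.1 rad/s), for 0.3 s.
2. the cap is screwed down until it bottoms out (within 0.07 rad of the stop), the wheel still on its mark (value of joint cap_turn below 0.07 rad and value of joint axis_wheel between -0.12 and 0.12 rad), for 0.15 s.
At the end, for the whole second after the job is handed in: The axis wheel stands within 0.12 rad (7 degrees) of its red mark; after having bottomed out, the cap stands still a quarter turn (1.57 rad, within 0.26 rad = 15 degrees) back from the stop, and the gripper's fingers still hold it (over 2 N of contact) (value of joint axis_wheel between -0.12 and 0.12 rad and value of joint cap_turn between 1.3108 and 1.8308 rad and velocity of joint cap_turn between -0.1 and 0.1 rad/s and contact force between the fingers and retaining_cap above 2 N); the arm keeps its last pose, push and grip.
It fails at once if a loose bystander is moved by more than 20 mm (distance of any of trial_lens, spare_holder, spare_ring, drop_bottle, lens_box from where it was at the start of the episode above 0.02 m).
It also fails if it takes over 64 s, if anything falls off the work surface, if the arm or the gripper's body presses on something with over 40 N, if the wrist force passes 120 N, or if a joint passes its speed limit or range.

## Working session

There is one attempt and no reset: what is moved stays moved. The work goes in short steps, Python scripts to look and compute and a shell command to move; the robot and the scene stay as the last step left them, time stands still between calls to the robot, and variables do not carry over. Pictures are saved under pics/ and viewed, and the job is handed in when it is done.

```bash
mkdir -p pics
python3 - <<'E'
from rig import sense,grab_frame,r
import cv2
s=sense();print(s, r.tip_extent)
for n in("side","top"):
    f=grab_frame(n);cv2.imwrite(f"pics/{n}0.png",f["color"][...,::-1]);print(n,f["mtx"],f["distortion"],f["T"])
E
```

```text
{'clock': 0.0, 'qpos': array([ 1.20057868e+00,  3.53660278e-01,  1.63411362e+00, -2.34970983e-05,
        1.15518639e+00, -2.40536963e-03]), 'qvel': array([-0.00058244,  0.00140153,  0.00024859, -0.00045723,  0.00029757,
       -0.00150113]), 'joint_efforts': array([-1.21854133e-03, -6.05228233e+01, -3.42068875e+01,  8.03484068e-05,
        9.13031196e-03,  2.30349968e-06]), 'eef_pos': array([224.66018122, 582.98731047, 403.96271514]), 'tcp_rot': array([-3.14022498e+00,  1.81940962e-05,  2.77378989e+00]), 'contact_force': array([-0.09044999, -0.26679168, -0.0748316 ]), 'wrist_torque': array([-0.03159247, -0.00334022, -0.04365838]), 'opening': 0.9981230163119682} 173.4
side [[373.15823537   0.         315.33454186]
 [  0.         373.15823537 197.10182723]
 [  0.           0.           1.        ]] [-0.02408698  0.          0.          0.          0.        ] [[ 6.73587370e-01 -4.84085552e-01  5.58516995e-01  1.80466602e+00]
 [-7.39076468e-01 -4.48090394e-01  5.02972140e-01 -5.47777486e+02]
 [ 6.78455478e-03 -7.51582449e-01 -6.59604270e-01  7.69845121e+02]
 [ 0.00000000e+00  0.00000000e+00  0.00000000e+00  1.00000000e+00]]
top [[468.65752324   0.         313.33640669]
 [  0.         468.65752324 192.06071161]
 [  0.           0.           1.        ]] [-0.07353706  0.          0.          0.          0.        ] [[ 1.30664746e-02 -9.97534378e-01  6.89523896e-02  5.14850913e+02]
 [-9.99807118e-01 -1.40451678e-02 -1.37280736e-02 -6.06825799e+00]
 [ 1.46626732e-02 -6.87597124e-02 -9.97525492e-01  1.21852341e+03]
 [ 0.00000000e+00  0.00000000e+00  0.00000000e+00  1.00000000e+00]]
```

View pics/side0.png

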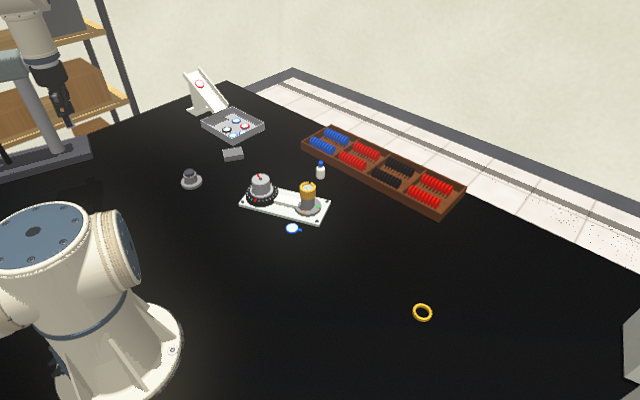

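View pics/top0.png

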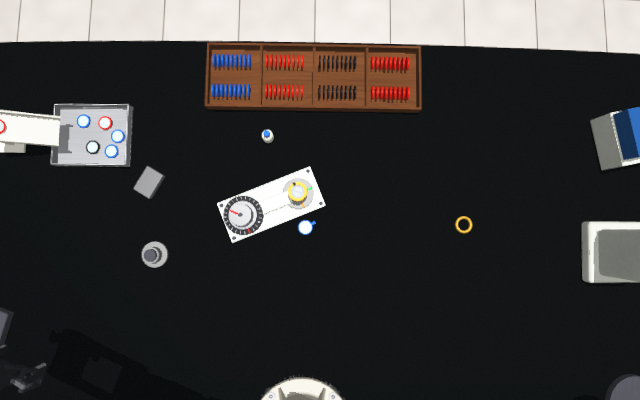

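The side view shows the wheel at about (262,187) and the cap at (308,192). The top view shows the wheel at (243,214), the cap at (297,191), the trial lens at (306,227), and the bottle at (267,135). I'll zoom in and measure.

```bash
cat > h.py <<'E'
import numpy as np,cv2
from rig import sense,grab_frame,r
def ray(f,u,v):
    p=cv2.undistortPoints(np.array([[[u,v]]],float),f["mtx"],np.array(f["distortion"]))[0,0]
    T=f["T"];return T[:3,3],T[:3,:3]@np.array([p[0],p[1],1])
def onz(f,u,v,z):
    o,d=ray(f,u,v);return o+d*(z-o[2])/d[2]
def proj(f,P):
    T=np.linalg.inv(f["T"]);rv=cv2.Rodrigues(T[:3,:3])[0]
    return cv2.projectPoints(np.array(P,float).reshape(-1,3),rv,T[:3,3],f["mtx"],np.array(f["distortion"]))[0][:,0]
def crop(f,u0,v0,w,h,k,name):
    c=f["color"][v0:v0+h,u0:u0+w,::-1];cv2.imwrite(name,cv2.resize(c,None,fx=k,fy=k,interpolation=cv2.INTER_NEAREST))
E
python3 - <<'E'
from h import *
f=grab_frame("top");crop(f,212,160,120,90,6.6,"pics/tz.png")
g=grab_frame("side");crop(g,230,160,110,80,7,"pics/sz.png")
# plate corners: white mask
hsv=cv2.cvtColor(f["color"],cv2.COLOR_RGB2HSV)
m=((hsv[...,2]>60)).astype(np.uint8);m[:,:210]=0;m[:,335:]=0;m[:155]=0;m[250:]=0
n,l,st,ce=cv2.connectedComponentsWithStats(m);
i=1+np.argmax(st[1:,4]);print(st[i],ce[i])
c=max(cv2.findContours((l==i).astype(np.uint8),cv2.RETR_EXTERNAL,2)[0],key=cv2.contourArea)
b=cv2.boxPoints(cv2.minAreaRect(c));print(b)
P=np.array([onz(f,*q,12) for q in b]);print(P.round(1),P.mean(0))
E
```

```text
[ 217  166  109   78 4437] [270.6493126  204.10953347]
[[215.27585 202.68965]
 [309.7586  164.89656]
 [325.96548 205.4138 ]
 [231.48273 243.2069 ]]
[[567.2 229.7  12. ]
 [668.7 -12.5  12. ]
 [564.2 -55.7  12. ]
 [463.9 185.4  12. ]] [566.00960918  86.73940098  12.        ]
```

View pics/tz.png

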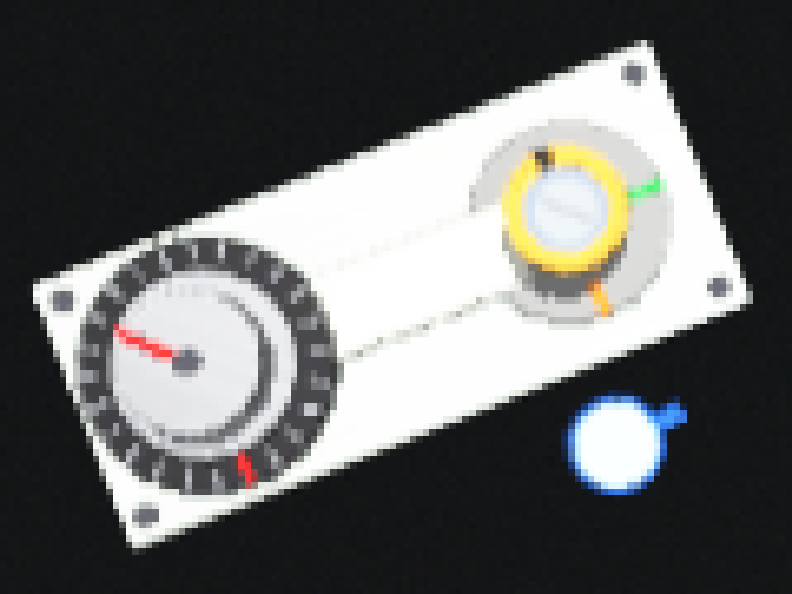

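View pics/sz.png

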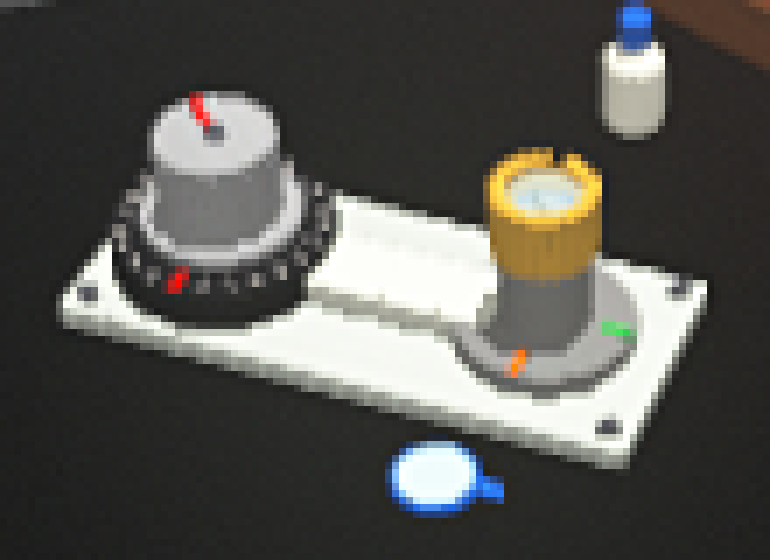

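Run:
```python
from h import *
f=grab_frame("top");g=grab_frame("side")
t=lambda x,y:(212+x/6.6-.42,160+y/6.6-.42)
s=lambda x,y:(230+x/7-.43,160+y/7-.43)
C=[onz(f,*t(*q),12)for q in[(35,283),(648,42),(750,298),(135,548)]]
C=np.array(C);print(C.round(1));ctr=C.mean(0);print("ctr",ctr)
C2=np.array([onz(g,*s(*q),12) for q in [(62,302),(628,455)]]);print("side corners (-x side)",C2.round(1))
d=(C[0]+C[3]-C[1]-C[2])[:2];yaw=np.arctan2(d[1],d[0])-np.pi/2;print("yaw",yaw)
def W(xy):c,s_=np.cos(yaw),np.sin(yaw);return ctr[:2]+np.array([c*xy[0]-s_*xy[1],s_*xy[0]+c*xy[1]])
print("wheel,cap from plate",W((0,75)),W((0,-75)))
w=onz(f,*t(187,360),80);we=onz(f,*t(115,330),80);print("wheel top",w,"side",onz(g,*s(214,131),80))
wg=onz(g,*s(193,95),80)
a=lambda v:np.arctan2(v[1],v[0])
wr=lambda x:(x+np.pi)%(2*np.pi)-np.pi
print("wheel angle",wr(a(we-w)-(yaw+np.pi)), wr(a(wg-onz(g,*s(214,131),80))-(yaw+np.pi)))
for z in(92,94):
  c=onz(f,*t(567,207),z);ce=onz(f,*t(542,157),z);print("cap",c,"side",onz(g,*s(543,188),z),"ang",wr(a(ce-c)-(yaw+np.pi)))
print("lens",onz(f,*t(617,445),3),"bottle top",onz(f,267,135,62))
print(sense()["clock"])
```

```text
[[567.9 225.6  12. ]
 [665.9 -12.5  12. ]
 [566.  -53.7  12. ]
 [465.5 184.   12. ]]
ctr [566.31022244  85.8350282   12.        ]
side corners (-x side) [[466.5 183.5  12. ]
 [563.7 -57.8  12. ]]
yaw 0.395313869366658
wheel,cap from plate [537.42788218 155.05070866] [595.1925627   16.61934775]
wheel top [537.3741784  155.73822782  80.        ] side [537.18116941 155.66772821  80.        ]
wheel angle -2.3443115012562323 -2.3539093125904156
cap [594.87983017  16.6415669   92.        ] side [593.96810878  17.24362263  92.        ] ang -3.059176683994002
cap [594.73774894  16.60124847  94.        ] side [592.22091484  15.57651287  94.        ] ang -3.0591766839940013
lens [507.95764782  -2.58020463   3.        ] bottle top [735.89812351  95.52404565  62.        ]
0.3
```

Fixture yaw is 0.395 rad. The wheel is at (537.3,155.4) and reads −2.35 rad. The cap is at (594.7,16.7) and reads about 3.22 rad. I'm moving over the wheel now.

```bash
python3 -m creep '[[0,0,0,-32,-20,8,0],[0,0,0,-32,-20,8,0],[0,0,0,-32,-20,8,0],[0,0,0,-32,-20,8,0],[0,0,0,-32,-20,8,0],[0,0,0,-32,-20,8,0],[0,0,0,-32,-20,8,0]]'
python3 -m creep '[[0,0,0,-32,-20,8,0],[0,0,0,-32,-20,8,0],[0,0,0,-32,-20,8,0],[0,0,0,-32,-20,8,0],[0,0,0,-32,-20,8,0],[0,0,0,-32,-20,8,0],[0,0,0,0,0,0,0]]'
```

```text
clock: 0.88
eef_pos: [385.2, 370.7, 347.5]
tcp_rot: [3.134, -0.001, 2.784]
contact_force: [1.3, 0.6, 0.1]
opening: 0.999
clock: 1.47
eef_pos: [531.3, 177.0, 296.1]
tcp_rot: [3.133, 0.002, 2.782]
contact_force: [0.3, 0.1, -0.5]
opening: 1.001
```

```bash
python3 -m creep '[[0,0,0.12,0,0,0,0],[0,0,0.12,0,0,0,0],[0,0,0.12,0,0,0,0],[0,0,0.12,0,0,0,0],[0,0,0.12,0,0,0,0],[0,0,0.12,0,0,0,0],[0,0,0.12,0,0,0,0],[0,0,0.12,0,0,0,0],[0,0,0.12,0,0,0,0],[0,0,0.12,0,0,0,0]]'
python3 -m creep '[[0,0,0.12,0,0,0,0],[0,0,0.12,0,0,0,0],[0,0,0.12,0,0,0,0],[0,0,0.12,0,0,0,0],[0,0,0.12,0,0,0,0],[0,0,0.12,0,0,0,0],[0,0,0.12,0,0,0,0],[0,0,0.12,0,0,0,0],[0,0,0,0,0,0,0]]'
cat > d.py <<'E'
import sys
from h import *
from scipy.spatial.transform import Rotation as Ro
s=sense();R=Ro.from_euler("xyz",s["tcp_rot"])
t=np.array([float(x) for x in sys.argv[1:4]]) # grasp point target
print("clock",s["clock"],"pos",s["eef_pos"].round(1),"rpy",s["tcp_rot"].round(3),"q",s["qpos"].round(2),"open",round(s["opening"],3))
print("F",s["contact_force"].round(1),"M",s["wrist_torque"].round(2))
g=s["eef_pos"]+R.apply([0,0,155])
print("grasp",g.round(1),"shift in tool axes",R.inv().apply(t-g).round(1))
down=Ro.from_euler("xyz",[np.pi,0,s["tcp_rot"][2]])
print("tilt fix",(R.inv()*down).as_rotvec().round(4))
E
python3 d.py 537.3 155.4 66
```

```text
clock: 2.3
eef_pos: [532.6, 174.1, 295.1]
tcp_rot: [3.139, -0.008, 1.534]
contact_force: [-0.8, 0.2, 0.0]
opening: 0.997
clock: 3.05
eef_pos: [531.6, 176.2, 295.6]
tcp_rot: [-3.136, -0.007, 0.529]
contact_force: [0.2, -0.1, 0.4]
opening: 1.0
clock 3.05 pos [531.6 176.2 295.6] rpy [-3.136 -0.007  0.529] q [0.32 0.38 1.87 0.01 0.89 1.35] open 1.0
F [ 0.2 -0.1  0.4] M [0.02 0.04 0.02]
grasp [532.2 177.4 140.6] shift in tool axes [-7.2 22.  74.5]
tilt fix [-0.0052 -0.0068  0.    ]
```

```bash
python3 -m creep '[[-0.005,-0.007,0,-7,11,0,0],[0,0,0,0,11,0,0],[0,0,0,0,0,0,0]]'; python3 d.py 537.3 155.4 66
```

```text
clock: 3.3
eef_pos: [536.8, 152.7, 295.6]
tcp_rot: [3.141, 0.001, 0.54]
contact_force: [0.3, 0.5, -0.7]
opening: 1.001
clock 3.3 pos [536.8 152.7 295.6] rpy [3.141e+00 1.000e-03 5.400e-01] q [ 0.27  0.38  1.87 -0.    0.89  1.31] open 1.001
F [ 0.3  0.5 -0.7] M [ 0.01 -0.07 -0.03]
grasp [536.7 152.6 140.6] shift in tool axes [ 2.  -2.1 74.6]
tilt fix [0.0003 0.0006 0.    ]
```

```bash
python3 -m creep '[[0,0,0,1,-1,20,0],[0,0,0,1,-1,20,0],[0,0,0,0,0,20,0],[0,0,0,0,0,13,0],[0,0,0,0,0,0,0]]'; python3 d.py 537.3 155.4 66
```

```text
clock: 3.72
eef_pos: [539.9, 153.1, 222.0]
tcp_rot: [3.14, -0.005, 0.548]
contact_force: [-0.6, 0.1, -0.3]
opening: 1.0
clock 3.7167 pos [539.9 153.1 222. ] rpy [ 3.14  -0.005  0.548] q [ 0.27  0.49  1.9  -0.    0.74  1.3 ] open 1.0
F [-0.6  0.1 -0.3] M [-0.02  0.03 -0.01]
grasp [540.7 153.3  67. ] shift in tool axes [-1.8 -3.6  1. ]
tilt fix [ 0.0016 -0.0048 -0.    ]
```

```bash
python3 -m creep '[[0,0,0,-1.5,-2.5,0,0],[0,0,0,0,0,0,0]]';python3 d.py 537.3 155.4 66; python3 -m creep '[[0,0,0,0,0,0,1],[0,0,0,0,0,0,1],[0,0,0,0,0,0,1],[0,0,0,0,0,0,1],[0,0,0,0,0,0,1],[0,0,0,0,0,0,1],[0,0,0,0,0,0,1],[0,0,0,0,0,0,1]]' 40; python3 d.py 537.3 155.4 66
```

```text
clock: 3.88
eef_pos: [537.3, 154.0, 221.9]
tcp_rot: [3.14, -0.003, 0.55]
contact_force: [-0.1, 0.4, -0.5]
opening: 1.0
clock 3.8833 pos [537.3 154.  221.9] rpy [ 3.14e+00 -3.00e-03  5.50e-01] q [ 0.28  0.49  1.91 -0.    0.74  1.3 ] open 1.0
F [-0.1  0.4 -0.5] M [-0.    0.04  0.  ]
grasp [537.9 154.1  66.9] shift in tool axes [ 0.2 -1.4  0.9]
tilt fix [ 0.0011 -0.0033 -0.    ]
clock: 4.55
eef_pos: [537.2, 155.2, 224.8]
tcp_rot: [-3.141, -0.007, 0.55]
contact_force: [1.1, 1.1, -4.7]
opening: 0.618
clock 4.55 pos [537.2 155.2 224.8] rpy [-3.141 -0.007  0.55 ] q [0.28 0.49 1.91 0.   0.74 1.3 ] open 0.618
F [ 1.1  1.1 -4.7] M [ 0.18 -0.12 -0.03]
grasp [538.1 155.8  69.8] shift in tool axes [-0.9 -0.   3.8]
tilt fix [-0.0007 -0.0066  0.    ]
```

```bash
python3 -m creep '[[0,0,-0.12,0,0,0,1],[0,0,-0.12,0,0,0,1],[0,0,-0.12,0,0,0,1],[0,0,-0.12,0,0,0,1],[0,0,-0.12,0,0,0,1],[0,0,-0.12,0,0,0,1],[0,0,-0.12,0,0,0,1],[0,0,-0.12,0,0,0,1],[0,0,0,0,0,0,1]]'; python3 d.py 537.3 155.4 69.8
python3 - <<'E'
from h import *
f=grab_frame("top");crop(f,212,160,120,90,6.6,"pics/tz1.png")
g=grab_frame("side");crop(g,230,140,110,80,7,"pics/sz1.png")
E
```

```text
clock: 5.3
eef_pos: [536.5, 155.7, 224.8]
tcp_rot: [3.14, -0.006, 1.55]
contact_force: [1.1, 0.8, -6.5]
opening: 0.618
clock 5.3 pos [536.5 155.7 224.8] rpy [ 3.14  -0.006  1.55 ] q [0.28 0.49 1.91 0.01 0.74 0.29] open 0.618
F [ 1.1  0.8 -6.5] M [0.18 0.09 0.01]
grasp [536.7 156.6  69.8] shift in tool axes [-1.2  0.6  0. ]
tilt fix [ 0.0013 -0.0056 -0.    ]
```

View pics/tz1.png

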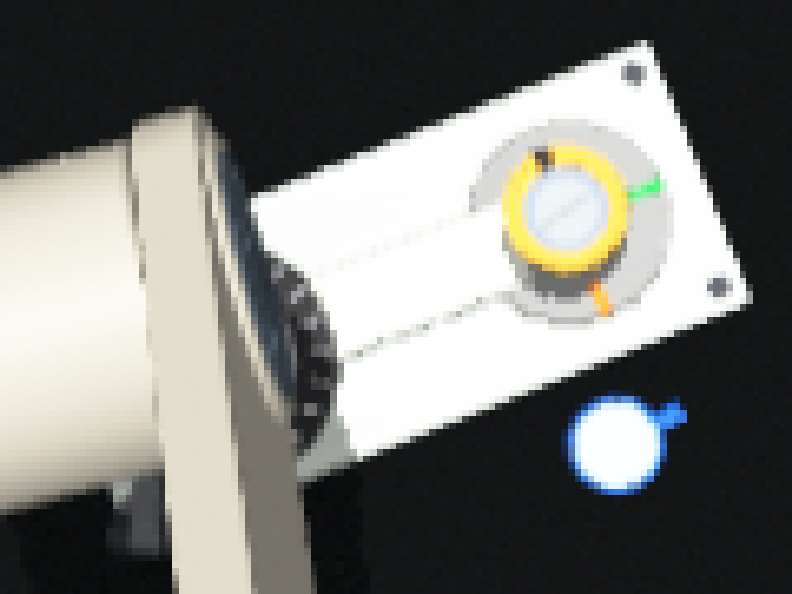

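View pics/sz1.png

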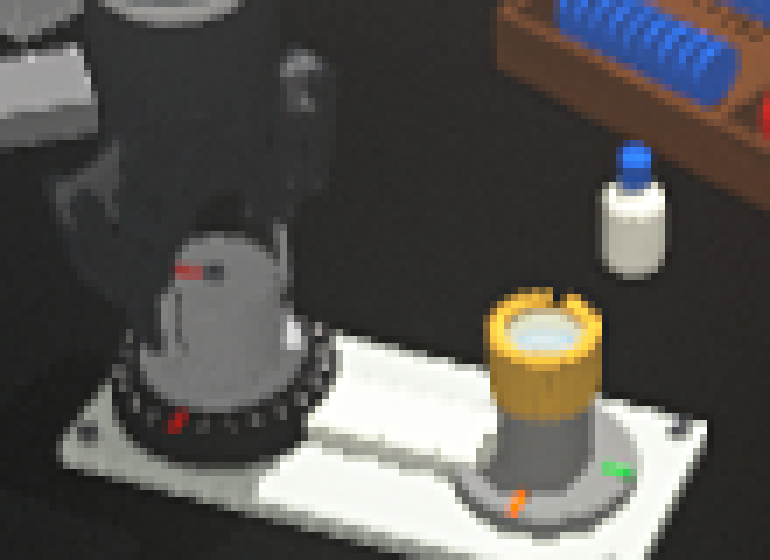

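The line has turned along with the gripper: in the side crop the hub is at (214,271) and the line end at (176,271). About 1.35 rad remains.

```bash
python3 -m creep '[[0,0,-0.12,0,0,0,1],[0,0,-0.12,0,0,0,1],[0,0,-0.12,0,0,0,1],[0,0,-0.12,0,0,0,1],[0,0,-0.12,0,0,0,1],[0,0,-0.12,0,0,0,1],[0,0,-0.12,0,0,0,1],[0,0,-0.12,0,0,0,1],[0,0,-0.12,0,0,0,1],[0,0,0,0,0,0,1]]'; python3 d.py 537.3 155.4 69.8
python3 - <<'E'
from h import *
g=grab_frame("side");crop(g,240,160,40,50,12,"pics/sz2.png")
E
```

```text
clock: 6.23
eef_pos: [535.7, 155.1, 224.8]
tcp_rot: [3.14, -0.004, 2.625]
contact_force: [1.3, 1.4, -6.8]
opening: 0.62
clock 6.2333 pos [535.7 155.1 224.8] rpy [ 3.14  -0.004  2.625] q [ 0.28  0.49  1.91  0.01  0.75 -0.78] open 0.62
F [ 1.3  1.4 -6.8] M [0.01 0.   0.05]
grasp [535.3 155.7  69.8] shift in tool axes [-1.9  0.7  0. ]
tilt fix [ 0.0021 -0.004  -0.    ]
```

View pics/sz2.png

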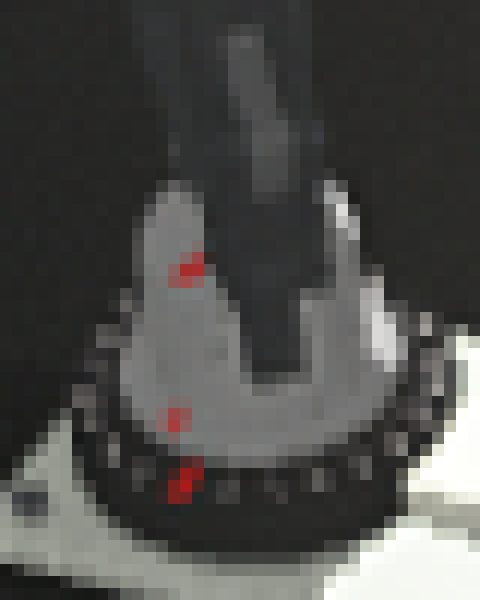

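```bash
python3 -m creep '[[0,0,-0.12,0,0,0,1],[0,0,-0.12,0,0,0,1],[0,0,-0.03,0,0,0,1],[0,0,0,0,0,0,1],[0,0,0,0,0,0,1]]'; python3 d.py 537.3 155.4 69.8
python3 - <<'E'
from h import *
g=grab_frame("side");crop(g,240,160,40,50,12,"pics/sz3.png")
E
```

```text
clock: 6.7
eef_pos: [535.6, 155.0, 224.8]
tcp_rot: [3.14, -0.003, 2.866]
contact_force: [1.0, 0.9, -5.6]
opening: 0.613
clock 6.7 pos [535.6 155.  224.8] rpy [ 3.140e+00 -3.000e-03  2.866e+00] q [ 0.28  0.49  1.91  0.01  0.75 -1.02] open 0.613
F [ 1.   0.9 -5.6] M [-0.23  0.06 -0.01]
grasp [535.2 155.4  69.8] shift in tool axes [-2.   0.6  0. ]
tilt fix [ 0.002  -0.0035 -0.    ]
```

View pics/sz3.png

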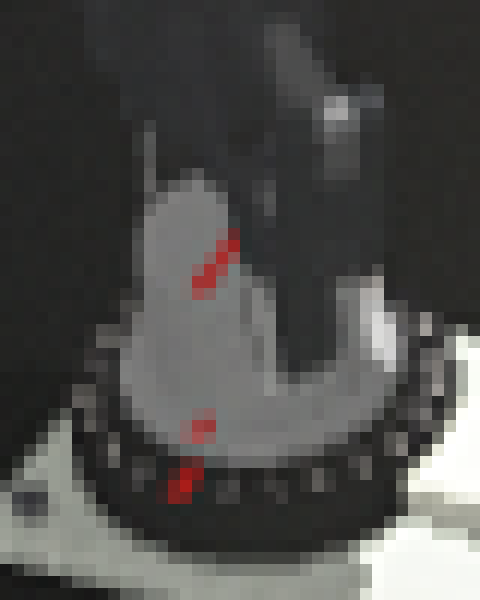

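Run:
```python
from h import *
g=grab_frame("side")
s=lambda x,y:(240+x/12-.45,160+y/12-.45)
hsv=cv2.cvtColor(g["color"],cv2.COLOR_RGB2HSV)
C=np.array([537.3,155.4]);yaw=.395
m=(((hsv[...,0]<8)|(hsv[...,0]>172))&(hsv[...,1]>120)&(hsv[...,2]>80)).astype(np.uint8)
ys,xs=np.nonzero(m[160:210,240:280]);
for x,y in zip(xs+240,ys+160):
  o=[]
  for z in(80,40,30):
    p=onz(g,x,y,z)[:2]-C;o.append((round(float(np.hypot(*p)),1),round(float((np.arctan2(p[1],p[0])-yaw)%(2*np.pi)-np.pi),2)))
  print(x,y,o)
ctr=lambda a,z:proj(g,[[C[0]+rr*np.cos(yaw+np.pi+a),C[1]+rr*np.sin(yaw+np.pi+a),z] for rr in(26,35,45)]).round(1)
for a in(-.1,0,.1):print(a,ctr(a,80)[0],ctr(a,40)[1],ctr(a,30)[2])
```

```text
259 179 [(4.7, -0.43), (48.6, -2.53), (61.3, -2.55)]
258 180 [(9.9, -0.27), (44.5, -2.45), (57.1, -2.48)]
259 180 [(8.5, 0.02), (43.6, -2.52), (56.2, -2.54)]
258 181 [(13.8, -0.04), (39.7, -2.42), (52.1, -2.46)]
257 182 [(19.1, -0.06), (36.2, -2.3), (48.4, -2.38)]
258 182 [(18.1, 0.09), (34.9, -2.38), (47.2, -2.44)]
256 183 [(24.3, -0.08), (33.4, -2.17), (45.1, -2.28)]
257 183 [(23.2, 0.04), (31.7, -2.25), (43.6, -2.35)]
256 195 [(75.8, 0.3), (32.4, -0.07), (23.8, -0.36)]
257 195 [(75.7, 0.33), (31.3, 0.02), (21.9, -0.25)]
256 196 [(80.0, 0.31), (36.4, -0.0), (27.1, -0.23)]
256 198 [(88.5, 0.32), (44.6, 0.09), (34.7, -0.06)]
255 199 [(92.8, 0.3), (49.6, 0.06), (39.8, -0.07)]
256 199 [(92.7, 0.33), (48.8, 0.12), (38.7, -0.0)]
254 200 [(97.1, 0.28), (54.5, 0.04), (44.9, -0.08)]
255 200 [(96.9, 0.31), (53.7, 0.1), (43.7, -0.02)]
254 201 [(101.2, 0.28), (58.6, 0.07), (48.8, -0.03)]
255 201 [(101.1, 0.31), (57.9, 0.12), (47.8, 0.02)]
-0.1 [255.5 183.3] [255.2 195.4] [253.7 199.9]
0 [256.3 183.5] [256.3 195.7] [255.1 200.3]
0.1 [257.1 183.7] [257.3 196. ] [256.5 200.6]
```

The wheel reads about −0.01 rad and the dial mark about −0.03 rad. I'll release, rise, and look again from the top.

```bash
python3 -m creep '[[0,0,0,0,0,0,1],[0,0,0,0,0,0,1],[0,0,0,0,0,0,0],[0,0,0,0,0,0,0],[0,0,0,0,0,0,0],[0,0,0,0,0,0,0],[0,0,0,0,0,0,0],[0,0,0,0,0,0,0],[0,0,0,0,0,0,0]]'; python3 -m creep '[[0,0,0,0,0,-25,0],[0,0,0,0,0,-30,0],[0,0,0,0,0,-30,0],[0,0,0,0,0,0,0]]'; python3 d.py 594.7 16.7 78
python3 - <<'E'
from h import *
g=grab_frame("side");crop(g,230,160,110,80,7,"pics/sz4.png")
E
```

```text
clock: 7.55
eef_pos: [536.9, 155.1, 227.0]
tcp_rot: [3.137, 0.0, 2.86]
contact_force: [-0.6, 0.3, -0.0]
opening: 1.003
clock: 7.88
eef_pos: [536.1, 154.5, 313.1]
tcp_rot: [3.14, -0.004, 2.859]
contact_force: [1.2, 0.6, 1.1]
opening: 1.001
clock 7.8833 pos [536.1 154.5 313.1] rpy [ 3.14  -0.004  2.859] q [ 0.28  0.36  1.86  0.    0.93 -1.01] open 1.001
F [1.2 0.6 1.1] M [-0.02 -0.    0.01]
grasp [535.5 154.9 158.1] shift in tool axes [ -95.7 -116.3   79.5]
tilt fix [ 0.0014 -0.0045 -0.    ]
```

View pics/sz4.png

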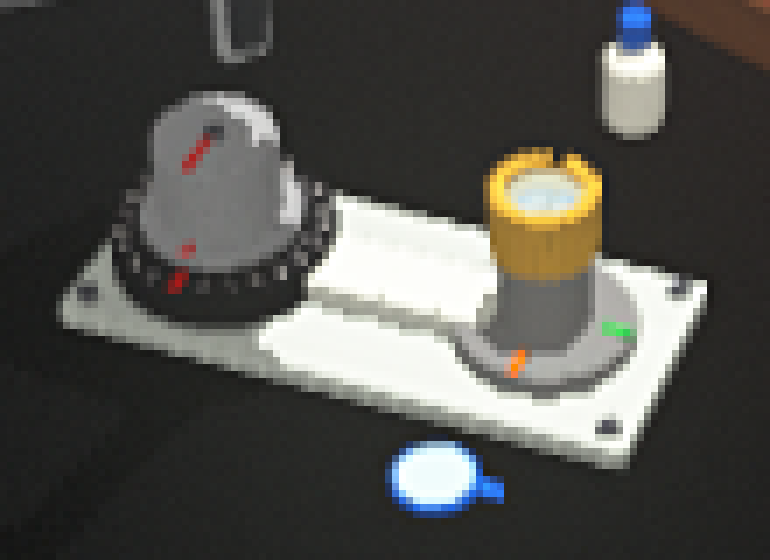

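Wheel mark, flange mark and dial mark all line up (crop 214,131 → 187,168 → 188,250 → 177,283). I'm moving to the cap.

```bash
python3 -m creep '[[0,-0.004,0,-24,-29,0,0],[0,0,0,-24,-29,0,0],[0,0,0,-24,-29,0,0],[0,0,0,-24,-29,0,0],[0,0,-0.12,0,0,0,0],[0,0,-0.12,0,0,0,0],[0,0,-0.12,0,0,0,0],[0,0,-0.12,0,0,0,0],[0,0,0,0,0,0,0]]'; python3 d.py 594.7 16.7 78
```

```text
clock: 8.68
eef_pos: [596.0, 9.2, 303.4]
tcp_rot: [3.139, -0.007, -2.921]
contact_force: [-0.3, 0.4, 0.0]
opening: 1.001
clock 8.6833 pos [596.    9.2 303.4] rpy [ 3.139 -0.007 -2.921] q [ 0.01  0.42  1.78  0.    0.95 -1.78] open 1.001
F [-0.3  0.4  0. ] M [-0.   -0.01 -0.01]
grasp [594.8   9.3 148.4] shift in tool axes [-2.   7.  70.4]
tilt fix [ 0.0025 -0.0068 -0.    ]
```

```bash
python3 -m creep '[[0.002,-0.006,0,-2,7,0,0],[0,0,0,0,0,0,0]]'; python3 d.py 594.7 16.7 80;  python3 -m creep '[[0,0,0,0,0,22,0],[0,0,0,0,0,22,0],[0,0,0,0,0,22,0],[0,0,0,0,0,0,0]]'; python3 d.py 594.7 16.7 80
```

```text
clock: 8.85
eef_pos: [595.9, 16.7, 301.8]
tcp_rot: [3.141, -0.002, -2.929]
contact_force: [0.0, 0.7, -0.3]
opening: 1.001
clock 8.85 pos [595.9  16.7 301.8] rpy [ 3.141e+00 -2.000e-03 -2.929e+00] q [ 0.03  0.42  1.78  0.    0.94 -1.76] open 1.001
F [ 0.   0.7 -0.3] M [0.04 0.02 0.03]
grasp [595.5  16.8 146.8] shift in tool axes [ 0.6  0.  66.8]
tilt fix [ 0.0009 -0.0025 -0.    ]
clock: 9.18
eef_pos: [596.2, 18.9, 234.5]
tcp_rot: [3.141, 0.001, -2.941]
contact_force: [-1.6, 0.1, -1.0]
opening: 1.001
clock 9.1833 pos [596.2  18.9 234.5] rpy [ 3.141e+00  1.000e-03 -2.941e+00] q [ 0.03  0.52  1.82  0.    0.8  -1.74] open 1.001
F [-1.6  0.1 -1. ] M [ 0.01  0.05 -0.02]
grasp [596.4  19.   79.5] shift in tool axes [ 2.1 -1.9 -0.5]
tilt fix [0.0002 0.0014 0.    ]
```

```bash
python3 -m creep '[[0,0,0,1.5,-1.9,0,0],[0,0,0,0,0,0,0],[0,0,0,0,0,0,1],[0,0,0,0,0,0,1],[0,0,0,0,0,0,1],[0,0,0,0,0,0,1],[0,0,0,0,0,0,1],[0,0,0,0,0,0,1],[0,0,0,0,0,0,1],[0,0,0,0,0,0,1]]' 40; python3 d.py 594.7 16.7 80
python3 - <<'E'
from h import *
g=grab_frame("side");crop(g,240,140,110,80,7,"pics/sc0.png")
f=grab_frame("top");crop(f,240,150,120,90,6,"pics/tc0.png")
E
```

```text
clock: 10.02
eef_pos: [595.7, 17.0, 238.4]
tcp_rot: [-3.141, 0.005, -2.946]
contact_force: [0.7, -0.3, -2.8]
opening: 0.523
clock 10.0167 pos [595.7  17.  238.4] rpy [-3.141  0.005 -2.946] q [ 0.03  0.51  1.82  0.    0.81 -1.74] open 0.523
F [ 0.7 -0.3 -2.8] M [ 0.08 -0.   -0.03]
grasp [596.5  17.1  83.4] shift in tool axes [ 1.8 -0.   3.4]
tilt fix [-0.0007  0.0045 -0.    ]
```

View pics/sc0.png

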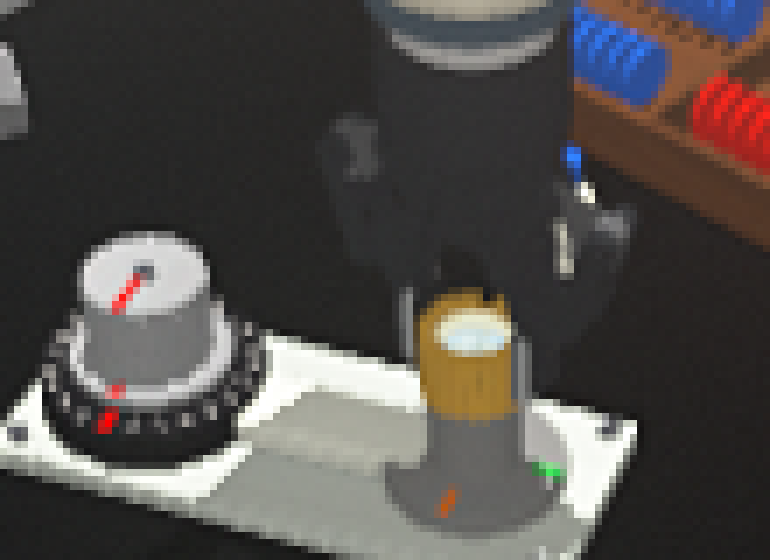

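The cap is held and its black slot is visible at about (490,293). I'm screwing it down clockwise.

```bash
python3 -m creep '[[0,0,0.12,0,0,0.12,1],[0,0,0.12,0,0,0.12,1],[0,0,0.12,0,0,0.12,1],[0,0,0.12,0,0,0.12,1],[0,0,0.12,0,0,0.12,1],[0,0,0.12,0,0,0.12,1],[0,0,0.12,0,0,0.12,1],[0,0,0.12,0,0,0.12,1],[0,0,0.12,0,0,0.12,1],[0,0,0.12,0,0,0.12,1]]'; python3 d.py 594.7 16.7 82.4;
python3 -m creep '[[0,0,0.12,0,0,0.12,1],[0,0,0.12,0,0,0.12,1],[0,0,0.12,0,0,0.12,1],[0,0,0.12,0,0,0.12,1],[0,0,0.12,0,0,0.12,1],[0,0,0.12,0,0,0.12,1],[0,0,0.12,0,0,0.12,1],[0,0,0.12,0,0,0.12,1],[0,0,0.12,0,0,0.12,1],[0,0,0,0,0,0.1,1]]'; python3 d.py 594.7 16.7 81.3
python3 - <<'E'
from h import *
g=grab_frame("side");crop(g,240,140,110,80,7,"pics/sc1.png")
E
```

```text
clock: 10.95
eef_pos: [595.2, 15.3, 237.2]
tcp_rot: [-3.141, 0.004, 2.093]
contact_force: [-0.8, -1.2, -2.2]
opening: 0.528
clock 10.95 pos [595.2  15.3 237.2] rpy [-3.141  0.004  2.093] q [ 0.02  0.51  1.82 -0.01  0.81 -0.49] open 0.528
F [-0.8 -1.2 -2.2] M [-0.19  0.04  0.07]
grasp [595.5  14.7  82.2] shift in tool axes [ 2.2  0.3 -0.2]
tilt fix [-0.0002  0.0045 -0.    ]
clock: 11.78
eef_pos: [593.6, 15.5, 236.1]
tcp_rot: [3.141, 0.006, 0.963]
contact_force: [-0.1, -0.8, -1.7]
opening: 0.526
clock 11.7833 pos [593.6  15.5 236.1] rpy [3.141 0.006 0.963] q [ 0.02  0.51  1.82 -0.01  0.81  0.64] open 0.526
F [-0.1 -0.8 -1.7] M [-0.23 -0.12 -0.03]
grasp [593.2  14.7  81.1] shift in tool axes [ 2.5  0.1 -0.2]
tilt fix [0.0003 0.0057 0.    ]
```

View pics/sc1.png

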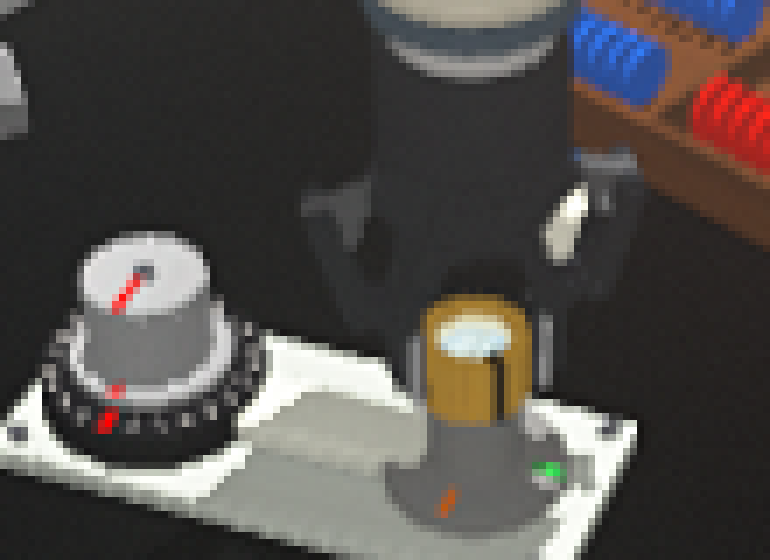

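The black line on the cap is now at (500,385), about 0.85 rad from the stop.

```bash
python3 -m creep '[[0,0,0.12,0,0,0.12,1],[0,0,0.12,0,0,0.12,1],[0,0,0.12,0,0,0.12,1],[0,0,0.12,0,0,0.12,1],[0,0,0.12,0,0,0.12,1],[0,0,0,0,0,0,1]]'; python3 d.py 594.7 16.7 80.4
for i in 1; do python3 -m creep '[[0,0,0.06,0,0,0,1],[0,0,0.06,0,0,0.1,1]]'; python3 d.py 594.7 16.7 80.4|sed -n 1,2p; done
python3 -m creep '[[0,0,0.06,0,0,0,1],[0,0,0.06,0,0,0.1,1]]'; python3 d.py 594.7 16.7 80.4|sed -n 1,2p
python3 - <<'E'
from h import *
g=grab_frame("side");crop(g,240,140,110,80,7,"pics/sc2.png")
E
```

```text
clock: 12.33
eef_pos: [593.1, 16.3, 235.6]
tcp_rot: [3.14, 0.006, 0.373]
contact_force: [0.3, -0.7, -3.5]
opening: 0.525
clock 12.3333 pos [593.1  16.3 235.6] rpy [3.14  0.006 0.373] q [ 0.03  0.51  1.82 -0.01  0.81  1.23] open 0.525
F [ 0.3 -0.7 -3.5] M [-0.28 -0.09 -0.01]
grasp [592.3  15.7  80.6] shift in tool axes [ 2.6 -0.1  0.1]
tilt fix [0.0017 0.006  0.    ]
clock: 12.5
eef_pos: [593.0, 16.4, 235.4]
tcp_rot: [3.14, 0.006, 0.266]
contact_force: [-0.4, 1.0, -2.4]
opening: 0.525
clock 12.5 pos [593.   16.4 235.4] rpy [3.14  0.006 0.266] q [ 0.03  0.51  1.82 -0.    0.81  1.33] open 0.525
F [-0.4  1.  -2.4] M [ 0.13 -0.02  0.08]
clock: 12.67
eef_pos: [593.0, 16.6, 235.3]
tcp_rot: [3.139, 0.006, 0.157]
contact_force: [0.1, 1.4, -2.1]
opening: 0.521
clock 12.6667 pos [593.   16.6 235.3] rpy [3.139 0.006 0.157] q [ 0.03  0.51  1.82 -0.    0.81  1.44] open 0.521
F [ 0.1  1.4 -2.1] M [0.09 0.04 0.08]
```

View pics/sc2.png

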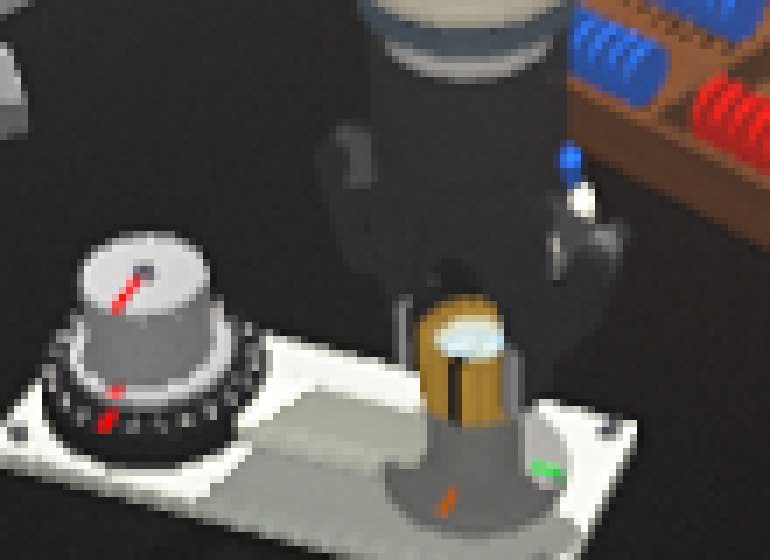

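The black line at (456,390) is almost over the orange line (448,502). I'm continuing in small steps until the moment rises.

```bash
for i in 1; do python3 -m creep '[[0,0,0.05,0,0,0,1],[0,0,0.05,0,0,0,1]]' >/dev/null; python3 d.py 594.7 16.7 80.4|sed -n 1,2p; done
python3 -m creep '[[0,0,0.05,0,0,0,1],[0,0,0.05,0,0,0,1]]' >/dev/null; python3 d.py 594.7 16.7 80.4|sed -n 1,2p
python3 - <<'E'
from h import *
g=grab_frame("side");crop(g,290,175,30,45,13,"pics/sc3.png")
E
```

```text
clock 12.8833 pos [592.8  16.9 235.2] rpy [3.138 0.006 0.068] q [ 0.03  0.51  1.82 -0.    0.81  1.53] open 0.527
F [-3.6  2.1 -2. ] M [0.23 0.64 1.3 ]
clock 13.05 pos [591.6  17.3 235. ] rpy [ 3.137  0.01  -0.015] q [ 0.03  0.51  1.83 -0.01  0.81  1.62] open 0.525
F [-3.6  3.1  1.6] M [0.53 0.94 1.28]
```

View pics/sc3.png

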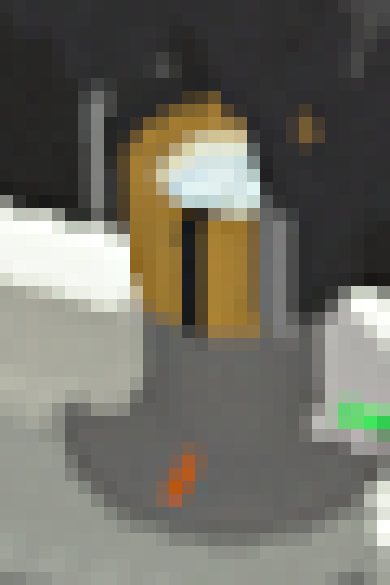

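```bash
python3 -m creep '[[0,0,0.04,0,0,0,1],[0,0,0.04,0,0,0,1]]' >/dev/null; python3 d.py 594.7 16.7 80.4
python3 - <<'E'
from h import *
g=grab_frame("side")
hsv=cv2.cvtColor(g["color"],cv2.COLOR_RGB2HSV)
sub=hsv[192:199,299:310];d=[(299+int(np.argmin(r_[:,2]))) for r_ in sub];print("dark col",d)
print(sub[3,:,2])
C=np.array([594.7,16.7]);yaw=.395
for a in np.arange(-.3,.5,.1):
  print(round(a,1),proj(g,[[C[0]+23*np.cos(yaw+np.pi+a),C[1]+23*np.sin(yaw+np.pi+a),z+.95*a] for z in(62,88)]).round(1).tolist())
# cap edges/centre check, orange line
m=(hsv[...,0]>2)&(hsv[...,0]<15)&(hsv[...,1]>180)&(hsv[...,2]>90);m[:205]=0;m[:,:295]=0;m[220:]=0;m[:,320:]=0
ys,xs=np.nonzero(m);print("orange",xs.mean(),ys.mean())
print(proj(g,[[C[0]+rr*np.cos(yaw+np.pi),C[1]+rr*np.sin(yaw+np.pi),24] for rr in(30,40)]))
E
```

```text
clock 13.2667 pos [590.5  17.8 235.1] rpy [ 3.135  0.013 -0.08 ] q [ 0.03  0.51  1.83 -0.01  0.82  1.68] open 0.521
F [-0.5  2.5 -1.2] M [0.5  0.09 1.28]
grasp [588.4  17.   80.1] shift in tool axes [ 6.3 -0.2 -0.3]
tilt fix [0.0064 0.0129 0.    ]
dark col [304, 304, 304, 304, 304, 304, 304]
[253 140 149 159 149  31  96 172 162 124 109]
-0.3 [[302.6, 198.6], [302.5, 191.7]]
-0.2 [[303.3, 198.9], [303.1, 192.0]]
-0.1 [[304.0, 199.1], [303.8, 192.2]]
0.0 [[304.7, 199.3], [304.6, 192.4]]
0.1 [[305.5, 199.4], [305.4, 192.5]]
0.2 [[306.2, 199.5], [306.2, 192.6]]
0.3 [[307.0, 199.6], [307.0, 192.6]]
0.4 [[307.9, 199.5], [307.8, 192.6]]
orange 303.6666666666667 211.0
[[303.99177732 210.57097828]
 [302.75055123 212.80137798]]
```

The moment plateaus at 1.3 N m and the black line is at column 304, where 0 rad predicts about 304.6, so the cap has bottomed out. The gripper has crept 6 mm along the pads. I'll open, recentre and regrip before backing off.

```bash
python3 -m creep '[[0,0,0,0,0,0,0],[0,0,0,0,0,0,0],[0,0,0,0,0,0,0],[0,0,0,0,0,0,0],[0,0,0,0,0,0,0],[0,0,0,0,0,0,0],[0,0,0,0,0,0,0]]' >/dev/null; python3 d.py 594.7 16.7 78
python3 - <<'E'
from h import *
g=grab_frame("side");crop(g,290,175,30,45,13,"pics/sc4.png")
hsv=cv2.cvtColor(g["color"],cv2.COLOR_RGB2HSV);print(hsv[192:199,299:312,2])
E
```

```text
clock 13.9 pos [592.2  17.4 236.6] rpy [ 3.136  0.008 -0.066] q [ 0.03  0.51  1.82 -0.01  0.82  1.67] open 0.999
F [-0.3  0.5 -0.4] M [ 0.04  0.02 -0.02]
grasp [590.9  16.6  81.6] shift in tool axes [ 3.8 -0.3  3.6]
tilt fix [0.0055 0.0079 0.    ]
[[ 99 152 151 156 149  34  57 147 159 156 156 154 156]
 [206 143 151 158 148  29  74 170 164 160 160 155 158]
 [255 133 150 157 151  30  81 171 164 163 162 157 160]
 [252 131 150 157 153  32  79 170 164 161 162 156 160]
 [252 164 151 158 154  43  76 171 165 160 162 156 160]
 [243 196 151 157 154  42  70 172 164 157 163 157 160]
 [201 180 138 155 156  41  68 171 165 157 163 157 161]]
```

View pics/sc4.png

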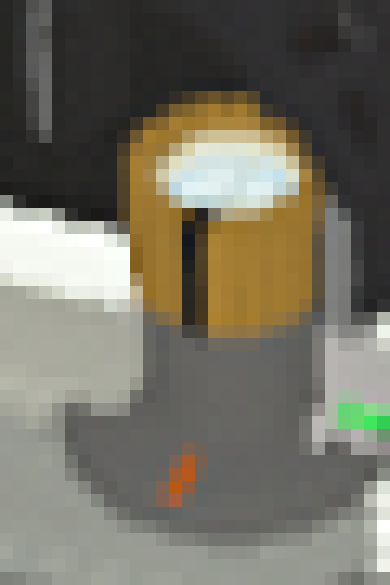

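The cap is undisturbed: the black line at crop column 194 is still over the orange line.

```bash
python3 -m creep '[[0.005,0.008,0,4,0,3,0],[0,0,0,0,0,0,0]]' >/dev/null; python3 d.py 594.7 16.7 77
python3 -m creep '[[0,0,0,0,0,0,1],[0,0,0,0,0,0,1],[0,0,0,0,0,0,1],[0,0,0,0,0,0,1],[0,0,0,0,0,0,1],[0,0,0,0,0,0,1],[0,0,0,0,0,0,1],[0,0,0,0,0,0,1]]' 40 >/dev/null;python3 d.py 594.7 16.7 77
```

```text
clock 14.1167 pos [596.5  17.1 233.5] rpy [-3.142e+00 -1.000e-03 -6.600e-02] q [ 0.03  0.52  1.82 -0.    0.8   1.66] open 0.997
F [0.2 0.8 0.2] M [ 0.   -0.02  0.03]
grasp [596.7  17.1  78.5] shift in tool axes [-2.   0.5  1.5]
tilt fix [-0.     -0.0012  0.    ]
clock 14.7833 pos [596.6  16.6 233.5] rpy [ 3.141e+00 -1.000e-03 -6.600e-02] q [ 0.03  0.52  1.82 -0.    0.8   1.66] open 0.527
F [ 0.2 -0.4 -0.2] M [-0.04 -0.02  0.01]
grasp [596.8  16.4  78.5] shift in tool axes [-2.1 -0.1  1.5]
tilt fix [ 0.0007 -0.001  -0.    ]
```

```bash
python3 -m creep '[[0,0,-0.12,0,0,-0.12,1],[0,0,-0.12,0,0,-0.12,1],[0,0,-0.12,0,0,-0.12,1],[0,0,-0.12,0,0,-0.12,1],[0,0,-0.12,0,0,-0.12,1],[0,0,-0.12,0,0,-0.12,1],[0,0,-0.12,0,0,-0.12,1],[0,0,-0.12,0,0,-0.12,1],[0,0,-0.12,0,0,-0.12,1],[0,0,-0.12,0,0,-0.12,1]]' >/dev/null; python3 d.py 594.7 16.7 78
python3 -m creep '[[0,0,-0.12,0,0,-0.12,1],[0,0,-0.1,0,0,-0.12,1],[0,0,0,0,0,0,1],[0,0,0,0,0,0,1]]' >/dev/null; python3 d.py 594.7 16.7 79.5
```

```text
clock 15.6167 pos [595.6  18.4 234.7] rpy [-3.139e+00 -1.000e-03  1.178e+00] q [0.03 0.52 1.82 0.   0.81 0.42] open 0.533
F [-1.   1.4  2.7] M [ 0.04  0.22 -0.03]
grasp [595.3  18.7  79.7] shift in tool axes [-2.1  0.3  1.7]
tilt fix [-0.003  -0.0013  0.    ]
clock 15.95 pos [595.2  18.6 235. ] rpy [-3.138e+00 -2.000e-03  1.412e+00] q [0.03 0.51 1.82 0.   0.81 0.18] open 0.532
F [-0.1  0.2  0.1] M [-0.13  0.    0.03]
grasp [594.7  18.9  80. ] shift in tool axes [-2.2  0.3  0.5]
tilt fix [-0.0036 -0.0017  0.    ]
```

```bash
python3 -m creep '[[0,0,-0.09,0,0,-0.1,1],[0,0,0,0,0,0,1],[0,0,0,0,0,0,1],[0,0,0,0,0,0,1],[0,0,0,0,0,0,1]]' >/dev/null; python3 d.py 594.7 16.7 79.5
python3 - <<'E'
from h import *
g=grab_frame("side");crop(g,240,150,100,75,8,"pics/sc5.png")
C=np.array([594.7,16.7]);yaw=.395
for a in np.arange(1.2,2,.1):
  print(round(a,1),proj(g,[[C[0]+23*np.cos(yaw+np.pi+a),C[1]+23*np.sin(yaw+np.pi+a),z+.95*a] for z in(60,90)]).round(1).tolist())
hsv=cv2.cvtColor(g["color"],cv2.COLOR_RGB2HSV);print(hsv[188:200,306:320,2])
f=grab_frame("top");crop(f,240,150,120,90,6.6,"pics/tc5.png")
E
```

```text
clock 16.3667 pos [595.1  18.6 235. ] rpy [-3.138e+00 -2.000e-03  1.487e+00] q [0.03 0.51 1.82 0.   0.81 0.11] open 0.524
F [-0.4 -0.7  2. ] M [0.03 0.07 0.01]
grasp [594.6  18.9  80. ] shift in tool axes [-2.2  0.3  0.5]
tilt fix [-0.0038 -0.0018  0.    ]
1.2 [[313.5, 198.1], [313.5, 190.1]]
1.3 [[314.0, 197.6], [314.0, 189.6]]
1.4 [[314.4, 197.1], [314.5, 189.2]]
1.5 [[314.8, 196.7], [314.8, 188.7]]
1.6 [[315.1, 196.1], [315.1, 188.2]]
1.7 [[315.3, 195.6], [315.4, 187.6]]
1.8 [[315.4, 195.1], [315.5, 187.1]]
1.9 [[315.5, 194.5], [315.5, 186.6]]
[[238 237 224 228 239 235 205  38  55  98 126  53  36  39]
 [240 232 227 243 243 211 164 106  98  57 127  49  34  37]
 [219 196 212 216 211 176 157 161 147  51 111  46  38  37]
 [166 157 167 155 153 156 155 158 142  34  62  35  37  38]
 [159 150 155 159 154 157 153 157 143  25  36  37  37  38]
 [161 153 159 162 155 158 153 156 144  32  33  37  37  37]
 [163 155 164 161 157 161 153 156 143  42  35  36  36  37]
 [161 154 164 163 160 159 154 156 143  32  31  33  35  35]
 [162 155 163 162 160 160 152 155 146  99  55  29  25  27]
 [163 155 163 163 160 160 153 154 139 136 132 207 210 138]
 [163 159 164 164 162 161 153 134 105 102 153 248 255 244]
 [155 165 165 157 146 150 132  99  90  96  93 101 157 246]]
```

View pics/sc5.png

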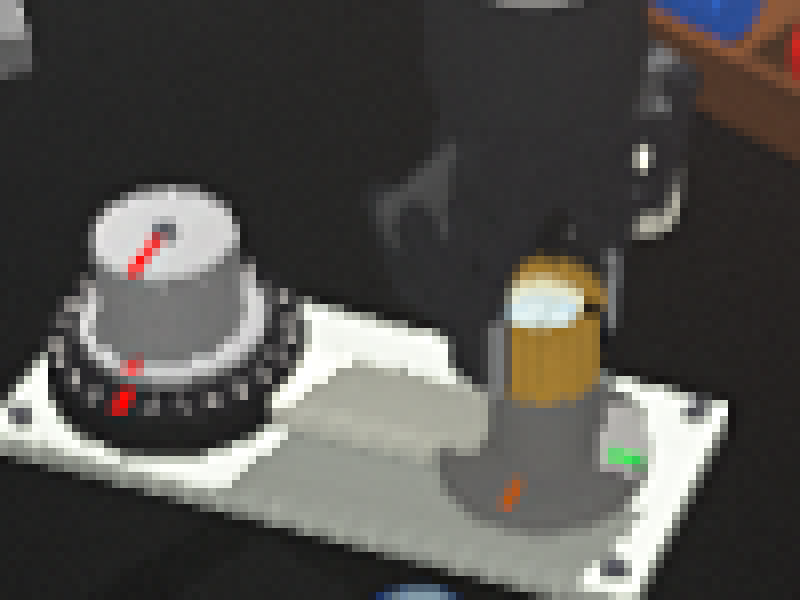

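View pics/tc5.png

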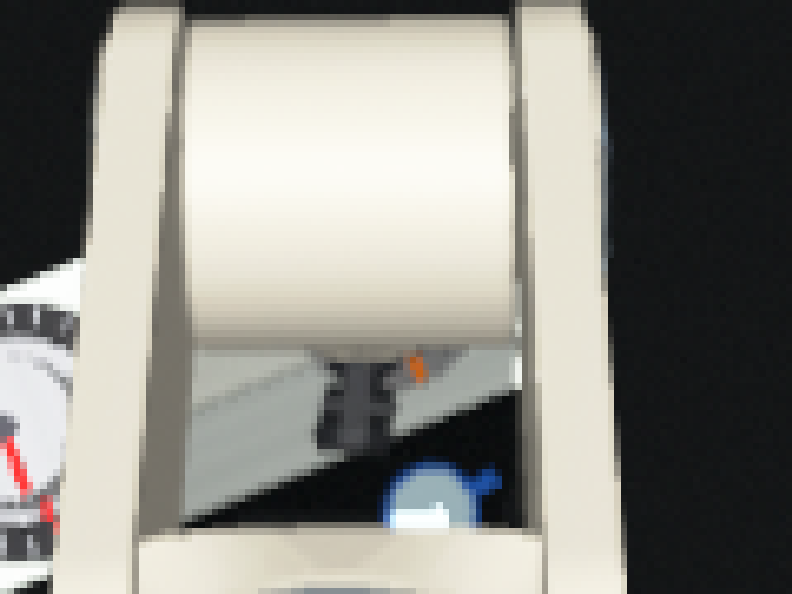

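The slot shows at crop (590,308), i.e. pixel (313.4,188), with its outer end at column 315. I'll check the angle against rays on the cap's top plane.

Run:
```python
from h import *
g=grab_frame("side")
C=np.array([594.7,16.7]);yaw=.395
V=g["color"][185:192,308:318].astype(int).sum(2)//3
print(V)
for (x,y) in[(313,188),(314,188),(313.5,188.1),(315,189)]:
  p=onz(g,x,y,91.5)[:2]-C;print(x,y,np.hypot(*p).round(1),((np.arctan2(p[1],p[0])-yaw-np.pi)%(2*np.pi)).round(2))
for a in(1.3,1.4,1.5,1.6,1.7,1.8):
  print(a,proj(g,[[C[0]+r_*np.cos(yaw+np.pi+a),C[1]+r_*np.sin(yaw+np.pi+a),91.5] for r_ in(17,20,23)]).round(1).tolist())
```

```text
[[208 192 177 145 113 109  95  76 124  58]
 [220 220 220 205 170 105 108 100 123  58]
 [217 216 221 223 217  79  92 110 123  58]
 [217 221 226 219 193  30  44  81 125  51]
 [220 237 236 204 135  73  70  53 126  48]
 [204 209 204 148 105 110 101  47 111  42]
 [124 101 102 105 106 109 100  30  63  34]]
313 188 17.1 1.53
314 188 19.7 1.58
313.5 188.1 18.5 1.54
315 189 24.0 1.45
1.3 [[312.3, 188.8], [313.2, 189.2], [314.0, 189.6]]
1.4 [[312.6, 188.4], [313.6, 188.8], [314.5, 189.1]]
1.5 [[312.9, 188.1], [313.9, 188.4], [314.8, 188.7]]
1.6 [[313.1, 187.7], [314.1, 188.0], [315.1, 188.2]]
1.7 [[313.3, 187.4], [314.3, 187.5], [315.3, 187.7]]
1.8 [[313.4, 187.0], [314.4, 187.1], [315.5, 187.2]]
```

Run:
```python
from rig import job,sense
s=sense();print(s["clock"],s["opening"],s["qvel"].round(3));print(job.sign_off())
```

```text
16.5167 0.529691786457093 [ 0.003 -0.002  0.001  0.002  0.002 -0.008]
the job is handed in; nothing more can be done
None
```

The job is handed in at 16.5 s on the robot's clock; no verdict is reported.

- **Axis wheel:** I gripped it and turned it counter-clockwise by about 2.32 rad. It then read about -0.01 rad against a limit of 0.12 rad. The red lines on wheel, flange and dial still lined up in the last side picture.
- **Bottoming out:** I screwed the cap down about 3.2 rad until the moment levelled off at 1.3 N m. The black line then stood over the orange one.
- **Slip at the stop:** The fingers slipped on the cap and crept about 6 mm along it. I opened, recentred and gripped again at 40 N, and the cap had not moved.
- **Back-off:** The gripper turned back 1.55 rad and the slot on the cap read about 1.54 rad in the side view, against a target of 1.57 ± 0.26. The arm hides the cap in the top view, so this rests on one camera.
- **Hold:** The fingers were closed on the cap at opening 0.53 with the arm still. The fingers' contact force has no direct reading, so the "over 2 N" rests on the 40 N grip setting.
- **Loose things:** The arm never went near them at their height, and no contact showed up in the forces. I did not re-measure where they stand.

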